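Find the tower with the missing screw by feel

ROBOT

A 6-joint arm with a two-finger parallel gripper is mounted at the origin on the work surface. World frame = base frame: x ahead of the robot, y to its left, z up, the work surface at z = 0. Lengths are in m, angles in rad, forces in N, time in s.
With the tool pointing down it reaches from about 0.4 to 0.825 m from the base axis. Payload 7 kg.
Tool frame: the origin (TCP) lies at the very end of the fingers, on their centre line; the grasp point (between the pads) lies 19 mm behind it; z points along the fingers, y is the line along which they close (so a half turn about z gives the same grasp; the last joint's range is limited). The gripper opens to 88 mm and grips with 3 to 60 N. Pads are 19 mm wide; open, the fingers measure 130 mm over their backs; the gripper's body (78 mm by 193 mm) begins 47 mm behind the grasp point.
Start: joints at [-1.041, 0.359, 0.012, 0, -1.224, -0.288], TCP at [0.162, -0.655, 0.227] pointing down, gripper open.
Joint ranges: [-3.07, 3.07], [-1.43, 2.12], [-1.02, 1.25], [-3.03, 1.67], [-3.05, -0], [-3.03, 3.03]. Speed limits (rad/s): [2.39, 2.39, 3.01, 3.14, 3.14, 3.14].

INTERFACE

Orientations are given as [roll, pitch, yaw] about the fixed x, y, z axes, in that order (R = Rz(yaw) Ry(pitch) Rx(roll)).
In Python, from station import * gives the robot as it stands.
- The arm moves only by the tool servo_tool, never from a script. Its argument "moves" is a list of rows, each an object of numbers: "jaw": the opening, from 0 (shut) to 1 (fully open); "dx", "dy", "dz": the shift along the world's x, y, z in m; "roll": the turn about the world's z in degrees. A call has exactly 10 rows; each row shifts and turns the commanded pose from where the row before left it; what a row does not reach is not made up. A row lasts 1/8 s, in which the tool goes at most 62.5 mm and 10.7 degrees, less where a joint would pass 70% of its speed; a pose out of reach is approached as far as the arm can. A call with a gripper value outside its range is refused whole. The fingers move at their own pace and stop on an object; "newtons" is the grip in N (left out, the last holds). Time passes only in rows, so rows that do not move let the fingers close, or fill a call up. It gives the time, the measured TCP pose, the force, the opening and the grip force at its end, in the units of the state.
- get_state(): the state, without advancing time (a new reading comes with each control period).
- grab_frame(name): name is "side" or "top" or "wrist"; returns (picture, depth): 400x640x3 uint8, red, green, blue; 400x640 float32, m along the optical axis (not along the pixel's ray), 0 where there is no reading.
- calibration(name): a dict with "intrinsics" (3x3 intrinsics, pixels), "R" (3x3) and "t" (3): a world point X has camera coordinates R X + t. Camera axes: x right, y down, z forward; pixel columns grow to the right and rows downward; lengths in m; the calibration is good to about 2 mm. A picture is of the moment at which its call begins: read the wrist's pose just before it. calibration takes no time and is no camera call; for the wrist camera it gives the pose at the moment of the call.
- job_done(): hands the job in; it is judged then, once.
The state is a dict: "t": time; "q": joint angles; "qd": joint speeds; "joint_efforts": joint torques, N m; "eef_pos": TCP position; "ee_rot": TCP orientation; "force": force on the tool from outside, world axes, zero at the start; "moment": the same for the moment, N m; "width": finger opening in m; "gripper_force": force on a finger pad.
Only numpy, scipy, OpenCV 4.12 (cv2) and the standard library are available. Lean on these libraries where they do the work, as an engineer would, in place of code of your own. Each camera call takes 0.05 s, during which the arm holds its last target. There are 200 camera calls.

TASK

Three of the four black screw towers at the corners of the heatsink already hold a captive screw deep inside, out of sight; in one it was forgotten. Take the orange-handled feeler pin from its blue stand, feel down the towers with it until you find the one in which it goes all the way to the bottom, and leave the pin standing in that one, fully down, to flag it for rework. Keep hold of the pin until then: never let go of it in a tower before it is fully down at the bottom of the empty one, and do not disturb the loose things on the bench.

Things in the scene. Friction and masses are not known exactly. Their poses are not given: they have to be found in the camera images.
- pin: feeler pin, standing upright in its stand at the start: steel shank 6 mm in diameter and 85 mm long with a tapered point, then an orange round handle 18 mm in diameter from 85 to 135 mm above the tip; about 50 g. Origin at the tip, z axis up along the pin to the handle
- stand: blue block 56 x 56 x 45 mm, fixed, with a vertical 9 mm hole 40 mm deep in the middle of its top in which the pin stands; origin at the centre of the underside
- board: green server board on a steel carrier, 200 x 170 mm, 8 mm thick, fixed to the bench, with an aluminium finned heatsink in the middle (fins to 72 mm height) and four black screw towers at the heatsink's corners; origin at the centre of the underside, z up
- tower0 (a point): centre of the mouth of one black screw tower, at its top, 78 mm above the bench: a vertical tube 22 mm outside, 10 mm bore, at (-44, -34) mm on the board. The bore is 60 mm deep when it is empty; where a captive screw sits inside, the screw's head lies 26 to 38 mm below the mouth. Nothing but feeling tells which
- tower1 (a point): centre of the mouth of one black screw tower, at its top, 78 mm above the bench: a vertical tube 22 mm outside, 10 mm bore, at (-44, 34) mm on the board. The bore is 60 mm deep when it is empty; where a captive screw sits inside, the screw's head lies 26 to 38 mm below the mouth. Nothing but feeling tells which
- tower2 (a point): centre of the mouth of one black screw tower, at its top, 78 mm above the bench: a vertical tube 22 mm outside, 10 mm bore, at (44, -34) mm on the board. The bore is 60 mm deep when it is empty; where a captive screw sits inside, the screw's head lies 26 to 38 mm below the mouth. Nothing but feeling tells which
- tower3 (a point): centre of the mouth of one black screw tower, at its top, 78 mm above the bench: a vertical tube 22 mm outside, 10 mm bore, at (44, 34) mm on the board. The bore is 60 mm deep when it is empty; where a captive screw sits inside, the screw's head lies 26 to 38 mm below the mouth. Nothing but feeling tells which
- screw_bin: small yellow open bin of screws, 75 x 65 x 40 mm, fixed; bystander; origin at the centre of the underside
- driver: red-handled screwdriver, 190 mm, lying; loose bystander, leave alone; origin at its underside
- tape: yellow ring of 90 mm diameter, 20 mm high, lying flat; loose bystander, leave alone; origin at its underside
- fan: black square fan, 80 x 80 x 25 mm; loose bystander, leave alone; origin at its underside
- jar: jar 50 mm in diameter, 60 mm high; loose bystander, leave alone; origin at its underside
- wrench: steel wrench, 150 mm, lying; loose bystander, leave alone; origin at its underside
- memory: green memory module, 133 x 31 x 5 mm, lying flat; loose bystander, leave alone; origin at its underside
Mind the look-alikes: they are no part of the job. There is more than one size of the pin; the job needs the larger.

How it is judged:
By the outcome, as a careful person would: the job done as asked, in the order asked, and still so for the second after the job is handed in, with the robot touching nothing.
It also fails if it takes over 54 s, if anything falls off the work surface, if the arm or the gripper's body presses on something with over 40 N, if the wrist force passes 120 N, or if a joint passes its speed limit or range.

## Working session

There is one attempt and no reset: what is moved stays moved. The work goes in short steps, Python scripts to look and compute and a tool call to move; the robot and the scene stay as the last step left them, time stands still between calls to the robot, and variables do not carry over. Pictures are saved under pics/ and viewed, at most 10 in all, crops included, and the job is handed in when it is done.

Besides the shell and the picture viewer there is one more tool, called after ">>>" as a command line: name --argument value ..., lists and objects as JSON in quotes. servo_tool: Moves the arm, as the interface text tells. Its arguments: {"type":"object","properties":{"moves":{"type":"array","items":{"type":"object","properties":{"jaw":{"type":"number"},"dx":{"type":"number"},"dy":{"type":"number"},"dz":{"type":"number"},"roll":{"type":"number"}}}},"newtons":{"type":"number"}},"required":["moves"]}

```bash
mkdir -p pics
cat > h.py <<'E'
from station import *
import numpy as np, cv2
def ray(c,u,v):
    K,R,t=[np.array(c[k]) for k in("intrinsics","R","t")]
    return -R.T@t, R.T@np.linalg.inv(K)@np.array([u,v,1.])
def onz(c,u,v,z):
    o,d=ray(c,u,v); return o+d*(z-o[2])/d[2]
def proj(c,X):
    K,R,t=[np.array(c[k]) for k in("intrinsics","R","t")]
    p=K@(R@np.array(X)+t); return p[:2]/p[2]
def save(n,name,crop=None,s=1):
    im,d=grab_frame(n); np.savez('pics/'+name+'.npz',im=im,d=d)
    cv2.imwrite('pics/'+name+'.png',im[:,:,::-1]); return im,d
E
python3 - <<'E'
from h import *
a,_=save('top','top0'); b,_=save('side','side0')
cv2.imwrite('pics/both0.png',cv2.resize(np.vstack([a,b])[:,:,::-1],None,fx=.75,fy=.75,interpolation=cv2.INTER_AREA))
for n in('top','side'):
    c=calibration(n); print(n,np.round(ray(c,320,200),3).tolist(), np.array(c['intrinsics'])[0,0])
s=get_state(); print(s['t'],s['eef_pos'],s['ee_rot'],s['width'],s['force'])
E
```

```text
top [[0.505, 0.006, 1.148], [0.058, 0.012, -0.998]] 483.1396467363451
side [[0.297, -0.492, 0.691], [0.318, 0.592, -0.74]] 383.96420602842943
0.1 [ 0.16147309 -0.65495389  0.22571733] [ 3.14009291e+00 -2.00212158e-04 -2.89991729e+00] 0.08750492415603055 [-0.12122402  0.00900308  0.10265552]
```

View pics/both0.png

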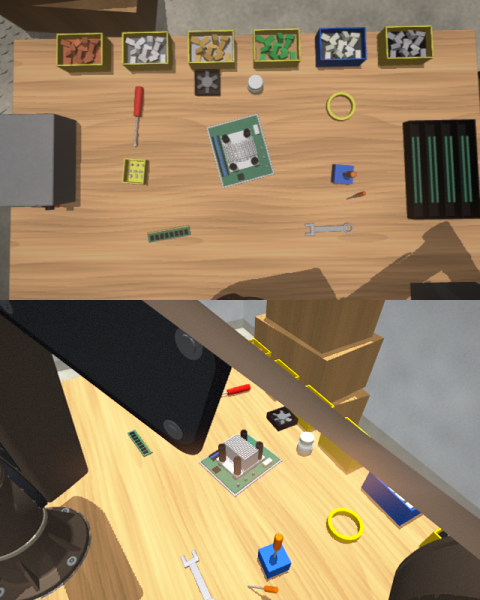

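The top view (in full-size pixels) shows the upright orange pin in the blue stand at about (467,232). A small orange pin lies at (476,260) and the board is at (321,200). The standing one fits: it is in the blue stand and larger. I'll check it in a crop and measure.

Run:
```python
from h import *
a=np.load('pics/top0.npz');b=np.load('pics/side0.npz');ct,cs=calibration('top'),calibration('side')
A=a['im'];B=b['im']
r=lambda im,x,y,w,h,s:cv2.resize(im[y:y+h,x:x+w],(w*s,h*s),interpolation=cv2.INTER_CUBIC)
# top board, top stand, side board, side stand
o=np.vstack([np.hstack([r(A,270,145,100,75,4)[:300],r(A,430,205,100,75,4)]),np.hstack([r(B,260,165,125,93,3)[:270,:375],r(B,320,300,135,90,3)])[:, :800] if 0 else np.hstack([cv2.resize(B[165:265,260:393],(400,300)),cv2.resize(B[300:400,320:453],(400,300))])])
cv2.imwrite('pics/crop1.png',o[:,:,::-1])
for n,im,c in(('top',A,ct),('side',B,cs)):
    h=cv2.cvtColor(im,cv2.COLOR_RGB2HSV)
    for nm,lo,hi in(('orange',(5,150,120),(18,255,255)),('blue',(105,150,60),(125,255,255)),('green',(45,50,40),(90,255,200))):
        m=cv2.inRange(h,lo,hi); k,l,s,ce=cv2.connectedComponentsWithStats(m)
        for i in range(1,k):
            if s[i,4]>25: print(n,nm,s[i].tolist(),ce[i].round(1),onz(c,*ce[i],.05).round(3))
```

```text
top orange [467, 229, 8, 7, 47] [470.7 232. ] [ 0.49  -0.321  0.05 ]
top orange [476, 255, 12, 7, 50] [482.1 258.5] [ 0.43  -0.344  0.05 ]
top blue [425, 36, 63, 44, 371] [458.8  56. ] [ 0.896 -0.309  0.05 ]
top blue [447, 220, 24, 24, 329] [456.6 230.7] [ 0.493 -0.289  0.05 ]
top green [341, 44, 51, 36, 1024] [366.7  61. ] [ 0.889 -0.095  0.05 ]
top green [387, 69, 7, 10, 70] [390.   73.5] [ 0.858 -0.148  0.05 ]
top green [278, 154, 85, 94, 2326] [324.9 199.2] [0.57  0.007 0.05 ]
top green [577, 181, 9, 89, 368] [580.8 225.6] [ 0.5   -0.569  0.05 ]
top green [592, 181, 10, 89, 398] [596.4 224.9] [ 0.5   -0.604  0.05 ]
top green [599, 181, 9, 89, 370] [602.8 225. ] [ 0.5   -0.619  0.05 ]
top green [614, 180, 10, 90, 392] [618.4 224.5] [ 0.5   -0.654  0.05 ]
top green [621, 181, 9, 88, 366] [624.9 224.6] [ 0.5   -0.669  0.05 ]
top green [549, 182, 14, 89, 822] [555.6 225.5] [ 0.501 -0.513  0.05 ]
top green [570, 182, 9, 88, 433] [574.2 225.9] [ 0.499 -0.554  0.05 ]
top green [290, 189, 9, 28, 34] [294.1 202.4] [0.564 0.078 0.05 ]
top green [197, 302, 57, 21, 367] [225.2 311.8] [0.321 0.236 0.05 ]
side orange [364, 311, 14, 23, 171] [369.7 323.6] [ 0.512 -0.277  0.05 ]
side orange [351, 381, 21, 10, 164] [361.2 385.4] [ 0.445 -0.355  0.05 ]
side blue [509, 256, 51, 45, 700] [535.6 284.2] [ 0.831 -0.358  0.05 ]
side blue [344, 325, 44, 46, 1260] [364.5 347.6] [ 0.482 -0.308  0.05 ]
side green [170, 173, 32, 36, 290] [185.4 190.3] [0.313 0.193 0.05 ]
side green [329, 179, 14, 18, 124] [334.9 187.3] [0.622 0.04  0.05 ]
side green [268, 195, 105, 63, 1244] [317.1 228. ] [ 0.529 -0.047  0.05 ]
```

View pics/crop1.png

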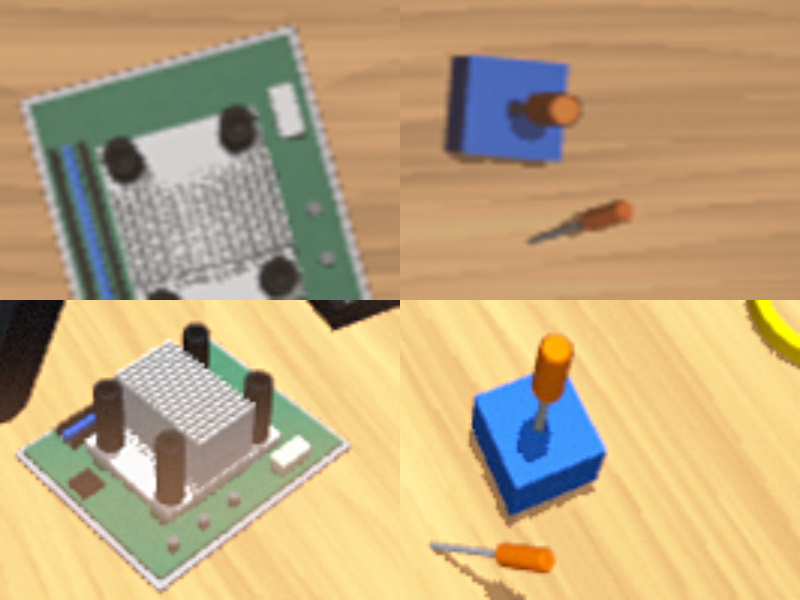

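The upright pin in the blue stand is the larger one (top px (471,232)); the one lying at (482,258) is visibly shorter and thinner, so it's the decoy. Next I triangulate the handle and the towers.

```bash
cat >> h.py <<'E'
def tri(ps):
    A=[];b=[]
    M=np.zeros((3,3));v=np.zeros(3)
    for c,u,w in ps:
        o,d=ray(c,u,w); d/=np.linalg.norm(d); P=np.eye(3)-np.outer(d,d); M+=P; v+=P@o
    X=np.linalg.solve(M,v); return X
def fitboard(P):  # P: 4x2 mouths in order tower0..3 -> centre, yaw, residual
    L=np.array([[-44,-34],[-44,34],[44,-34],[44,34]])/1000; c=P.mean(0); Q=P-c
    y=np.arctan2((L[:,0]*Q[:,1]-L[:,1]*Q[:,0]).sum(),(L*Q).sum()); R=np.array([[np.cos(y),-np.sin(y)],[np.sin(y),np.cos(y)]])
    F=L@R.T+c; return F,y,np.linalg.norm(F-P,axis=1)
E
python3 - <<'E'
from h import *
ct,cs=calibration('top'),calibration('side')
print('pin top',onz(ct,471.2,232.5,.14),onz(cs,370.9,315.3,.14),tri([(ct,471.2,232.5),(cs,370.9,315.3)]))
T=[(301,184.5),(329.5,176.7),(339.5,213.2),(310.5,220)]
S=[(295.9,293.3),(316.9,310.7),(325.2,274.7),(346.1,290.7)]
S=[(u,v) for u,v in[(260+108/3.0075,165+386/3-100),(260+171/3.0075,165+438/3-100),(260+196/3.0075,165+330/3-100),(260+259/3.0075,165+378/3-100)]]
for p in T: print('T',onz(ct,*p,.078).round(4))
for p in S: print('S',onz(cs,*p,.078).round(4))
E
```

```text
pin top [ 0.48985301 -0.29504083  0.14      ] [ 0.49080455 -0.29643357  0.14      ] [ 0.49048346 -0.29574066  0.13897231]
T [0.6023 0.0599 0.078 ]
T [ 0.6185 -0.0038  0.078 ]
T [ 0.5369 -0.0243  0.078 ]
T [0.5231 0.0401 0.078 ]
S [0.5227 0.0399 0.078 ]
S [ 0.5399 -0.0257  0.078 ]
S [0.6073 0.0615 0.078 ]
S [ 0.6239 -0.0046  0.078 ]
```

>>> servo_tool --moves '[{"dx": 0.036,"dy": 0.04,"jaw": 1},{"dx": 0.036,"dy": 0.04},{"dx": 0.036,"dy": 0.04},{"dx": 0.036,"dy": 0.04},{"dx": 0.036,"dy": 0.04},{"dx": 0.036,"dy": 0.04},{"dx": 0.036,"dy": 0.04},{"dx": 0.036,"dy": 0.04},{"dx": 0.036,"dy": 0.036},{"dx": 0.005,"dy": 0.003}]' --newtons 30

```text
$.moves[0]: bad value
```

Run:
```python
from h import *
s=get_state();c=calibration('wrist'); im,d=save('wrist','w1')
print(s['t'],s['eef_pos'],s['ee_rot'],'pred px of pin top',proj(c,[.4903,-.2958,.14]))
h=cv2.cvtColor(im,cv2.COLOR_RGB2HSV);m=cv2.inRange(h,(5,150,100),(18,255,255));k,l,st,ce=cv2.connectedComponentsWithStats(m)
for i in range(1,k):
    if st[i,4]>60: print(st[i].tolist(),ce[i],onz(c,*ce[i],.14),np.median(d[l==i]))
```

```text
0.1 [ 0.16147309 -0.65495389  0.22571733] [ 3.14009291e+00 -2.00212158e-04 -2.89991729e+00] pred px of pin top [521.20394441 499.55324757]
```

View pics/w1.png

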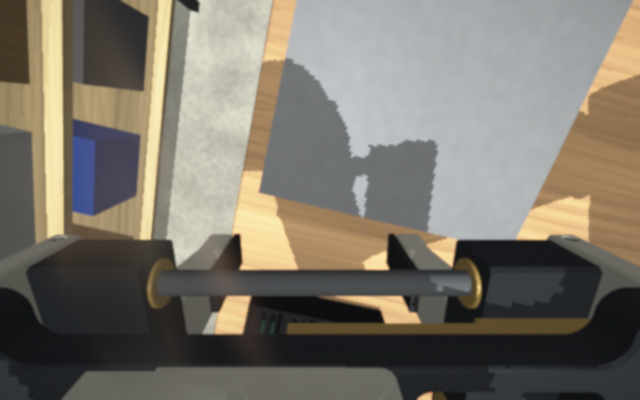

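The move was refused, so the wrist picture still shows the start pose, with the fingertips near (230,240) and (400,240). I'll resend with full rows.

>>> servo_tool --moves '[{"dx": 0.036,"dy": 0.04,"dz": 0,"roll": 0,"jaw": 1},{"dx": 0.036,"dy": 0.04,"dz": 0,"roll": 0,"jaw": 1},{"dx": 0.036,"dy": 0.04,"dz": 0,"roll": 0,"jaw": 1},{"dx": 0.036,"dy": 0.04,"dz": 0,"roll": 0,"jaw": 1},{"dx": 0.036,"dy": 0.04,"dz": 0,"roll": 0,"jaw": 1},{"dx": 0.036,"dy": 0.04,"dz": 0,"roll": 0,"jaw": 1},{"dx": 0.036,"dy": 0.04,"dz": 0,"roll": 0,"jaw": 1},{"dx": 0.036,"dy": 0.04,"dz": 0,"roll": 0,"jaw": 1},{"dx": 0.036,"dy": 0.036,"dz": 0,"roll": 0,"jaw": 1},{"dx": 0.005,"dy": 0.003,"dz": 0,"roll": 0,"jaw": 1}]' --newtons 30

```text
t: 1.4
eef_pos: [0.4924, -0.2941, 0.2262]
ee_rot: [3.141, -0.0, -2.896]
force: [-0.6, 0.2, 1.0]
width: 0.0873
gripper_force: 0.0
```

Run:
```python
from h import *
s=get_state();c=calibration('wrist'); im,d=save('wrist','w2')
print(s['t'],s['eef_pos'],s['ee_rot'],'pred px of pin top',proj(c,[.4903,-.2958,.14]))
h=cv2.cvtColor(im,cv2.COLOR_RGB2HSV);m=cv2.inRange(h,(5,150,100),(18,255,255));k,l,st,ce=cv2.connectedComponentsWithStats(m)
for i in range(1,k):
    if st[i,4]>60: print(st[i].tolist(),ce[i],onz(c,*ce[i],.14),np.median(d[l==i]))
```

```text
1.4 [ 0.49240312 -0.29412191  0.22624618] [ 3.14131548e+00 -1.24581130e-04 -2.89637470e+00] pred px of pin top [312.11630122 200.36362999]
[245, 124, 26, 17, 241] [257.21576763 132.36929461] [ 0.44405676 -0.35410388  0.14      ] 0.36360887
[304, 182, 17, 28, 355] [312.17464789 196.27887324] [ 0.48661565 -0.29665947  0.14      ] 0.25703079
```

View pics/w2.png

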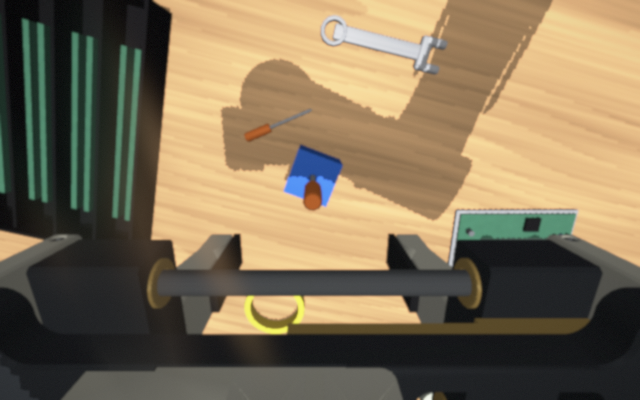

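Wrist view: handle top at (312,202), as predicted, and the lying decoy at (257,132). I'll lower and grip.

>>> servo_tool --moves '[{"dx": -0.002,"dy": -0.0017,"dz": -0.02,"roll": 0,"jaw": 1},{"dx": 0,"dy": 0,"dz": -0.03,"roll": 0,"jaw": 1},{"dx": 0,"dy": 0,"dz": -0.03,"roll": 0,"jaw": 1},{"dx": 0,"dy": 0,"dz": -0.03,"roll": 0,"jaw": 1},{"dx": 0,"dy": 0,"dz": -0.015,"roll": 0,"jaw": 1},{"dx": 0,"dy": 0,"dz": 0,"roll": 0,"jaw": 0.5},{"dx": 0,"dy": 0,"dz": 0,"roll": 0,"jaw": 0.1},{"dx": 0,"dy": 0,"dz": 0,"roll": 0,"jaw": 0.1},{"dx": 0,"dy": 0,"dz": 0,"roll": 0,"jaw": 0.1},{"dx": 0,"dy": 0,"dz": 0,"roll": 0,"jaw": 0.1}]' --newtons 30

```text
t: 2.7
eef_pos: [0.4888, -0.298, 0.102]
ee_rot: [-3.141, 0.001, -2.9]
force: [-0.2, -0.2, -0.5]
width: 0.0434
gripper_force: 0.0
```

>>> servo_tool --moves '[{"dx": 0.001,"dy": 0.0015,"dz": 0,"roll": 0,"jaw": 0.3},{"dx": 0,"dy": 0,"dz": 0,"roll": 0,"jaw": 0.1},{"dx": 0,"dy": 0,"dz": 0,"roll": 0,"jaw": 0.1},{"dx": 0,"dy": 0,"dz": 0,"roll": 0,"jaw": 0.1},{"dx": 0,"dy": 0,"dz": 0,"roll": 0,"jaw": 0.1},{"dx": 0,"dy": 0,"dz": 0,"roll": 0,"jaw": 0.1},{"dx": 0,"dy": 0,"dz": 0,"roll": 0,"jaw": 0.1},{"dx": 0,"dy": 0,"dz": 0,"roll": 0,"jaw": 0.1},{"dx": 0,"dy": 0,"dz": 0,"roll": 0,"jaw": 0.1},{"dx": 0,"dy": 0,"dz": 0,"roll": 0,"jaw": 0.1}]'

```text
t: 3.95
eef_pos: [0.4896, -0.2965, 0.1016]
ee_rot: [3.142, -0.0, -2.9]
force: [0.6, 1.4, 0.5]
width: 0.0172
gripper_force: 30.0
```

>>> servo_tool --moves '[{"dx": 0,"dy": 0,"dz": 0.03,"roll": 0,"jaw": 0.1},{"dx": 0,"dy": 0,"dz": 0.05,"roll": 0,"jaw": 0.1},{"dx": 0,"dy": 0,"dz": 0.05,"roll": 0,"jaw": 0.1},{"dx": 0.013,"dy": 0.04,"dz": 0,"roll": 0,"jaw": 0.1},{"dx": 0.013,"dy": 0.05,"dz": 0,"roll": 0,"jaw": 0.1},{"dx": 0.013,"dy": 0.05,"dz": 0,"roll": 0,"jaw": 0.1},{"dx": 0.013,"dy": 0.05,"dz": 0,"roll": 0,"jaw": 0.1},{"dx": 0.013,"dy": 0.05,"dz": 0,"roll": 0,"jaw": 0.1},{"dx": 0.02,"dy": 0.02,"dz": 0,"roll": 0,"jaw": 0.1},{"dx": 0,"dy": 0,"dz": 0,"roll": 0,"jaw": 0.1}]'

```text
t: 5.2
eef_pos: [0.5754, -0.035, 0.2311]
ee_rot: [-3.142, -0.0, -2.898]
force: [-1.0, -0.4, -0.1]
width: 0.0174
gripper_force: 30.0
```

Run:
```python
from h import *
s=get_state();c=calibration('wrist'); im,d=save('wrist','w3')
print(s['t'],s['eef_pos'],s['ee_rot'],s['width'],s['force'])
for p in[(.523,.04),(.538,-.025),(.605,.0607),(.621,-.0042)]: print(proj(c,[*p,.078]))
a,_=save('side','s3')
cv2.imwrite('pics/w3b.png',np.vstack([im,a])[:,:,::-1][::1]) if 0 else cv2.imwrite('pics/w3b.png',cv2.resize(np.vstack([im,a])[:,:,::-1],(480,600),interpolation=cv2.INTER_AREA))
```

```text
5.2 [ 0.57543326 -0.03496136  0.231097  ] [-3.14153062e+00 -4.36867882e-04 -2.89752492e+00] 0.017398020018547983 [-1.03237748 -0.35202069 -0.13131576]
[392.591392   155.15558477]
[330.80506544 154.12005404]
[387.07829447 227.81879533]
[329.69430634 227.72452543]
```

View pics/w3b.png

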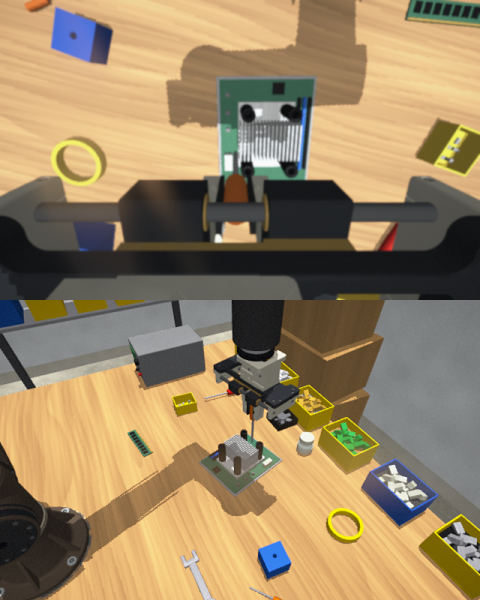

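The pin is held, and the towers show in the wrist view near full-size pixels (329,151), (384,151), (390,227). I'll enlarge to refine the mouths and the pin tip.

Run:
```python
from h import *
w=np.load('pics/w3.npz')['im'];s=np.load('pics/s3.npz')['im']
o=np.hstack([cv2.resize(w[130:250,300:420],(480,480),interpolation=cv2.INTER_CUBIC),cv2.resize(s[120:280,280:387],(320,480),interpolation=cv2.INTER_CUBIC)])
cv2.imwrite('pics/c3.png',o[:,:,::-1])
```

```text
(no output)
```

View pics/c3.png

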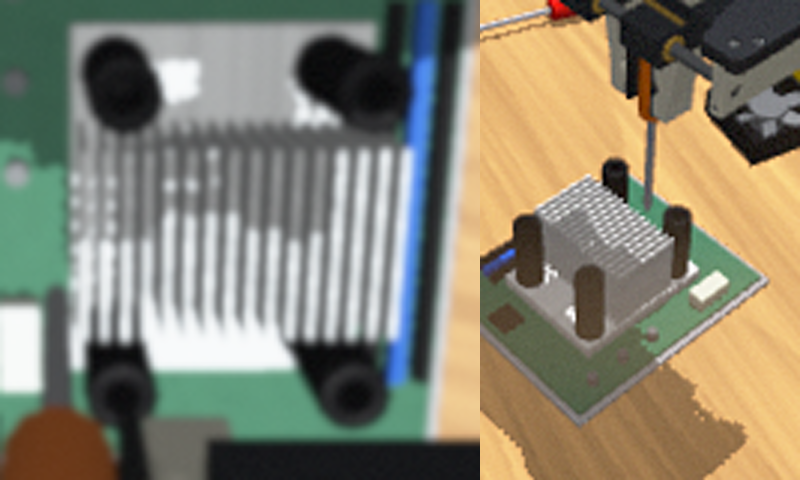

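Run:
```python
from h import *
c=calibration('wrist');ct,cs=calibration('top'),calibration('side')
W=np.array([onz(c,*p,.078)[:2] for p in[(331.75,154.25),(394.5,152),(330.5,228.25),(388.25,228.25)]])
T=np.array([onz(ct,*p,.078)[:2] for p in[(339.5,213.2),(310.5,220),(329.5,176.7),(301,184.5)]])
k=320/107
S=np.array([onz(cs,280+(u-480)/k,120+v/3,.078)[:2] for u,v in[(590,272),(529,221),(677,213),(615,165)]])
for P in(W,T,S):
    F,y,r=fitboard(P); print(F.round(4).tolist(),round(y,3),r.round(4),F.mean(0).round(4))
print('tip side',onz(cs,280+170/k,120+206/3,.1345),get_state()['eef_pos'])
```

```text
[[0.5356, -0.0263], [0.5188, 0.0396], [0.6209, -0.0047], [0.6041, 0.0612]] 0.248 [0.0014 0.0006 0.0006 0.0006] [0.5698 0.0175]
[[0.5355, -0.0255], [0.5194, 0.0406], [0.621, -0.0046], [0.6049, 0.0614]] 0.24 [0.0018 0.0037 0.0026 0.003 ] [0.5702 0.018 ]
[[0.5394, -0.0258], [0.5226, 0.0401], [0.6246, -0.0042], [0.6079, 0.0617]] 0.249 [0.0013 0.0012 0.0012 0.0007] [0.5736 0.018 ]
tip side [ 0.58059822 -0.0351524   0.1345    ] [ 0.57430867 -0.03651056  0.23119021]
```

>>> servo_tool --moves '[{"dx": 0.016,"dy": 0.01,"dz": 0,"roll": 0,"jaw": 0.1},{"dx": 0.016,"dy": 0.01,"dz": -0.005,"roll": 0,"jaw": 0.1},{"dx": 0.0145,"dy": 0.011,"dz": -0.015,"roll": 0,"jaw": 0.1},{"dx": 0,"dy": 0,"dz": -0.015,"roll": 0,"jaw": 0.1},{"dx": 0,"dy": 0,"dz": -0.01,"roll": 0,"jaw": 0.1},{"dx": 0,"dy": 0,"dz": -0.004,"roll": 0,"jaw": 0.1},{"dx": 0,"dy": 0,"dz": 0,"roll": 0,"jaw": 0.1},{"dx": 0,"dy": 0,"dz": 0,"roll": 0,"jaw": 0.1},{"dx": 0,"dy": 0,"dz": 0,"roll": 0,"jaw": 0.1},{"dx": 0,"dy": 0,"dz": 0,"roll": 0,"jaw": 0.1}]'

```text
t: 6.55
eef_pos: [0.6212, -0.0056, 0.1829]
ee_rot: [3.142, 0.001, -2.9]
force: [0.3, -0.2, -0.9]
width: 0.0173
gripper_force: 30.0
```

Run:
```python
from h import *
s,d=save('side','s4');t,_=save('top','t4');w,_=save('wrist','w4')
st=get_state();print(st['t'],st['eef_pos'],st['force']); cs=calibration('side')
print('mouth bias-side',proj(cs,[.6246,-.0042,.078]),'tip exp',proj(cs,[*st['eef_pos'][:2],st['eef_pos'][2]-.0966]))
o=np.hstack([cv2.resize(s[150:250,295:375],(480,600),interpolation=cv2.INTER_CUBIC),cv2.resize(w[130:330,270:377],(320,600),interpolation=cv2.INTER_CUBIC)])
cv2.imwrite('pics/c4.png',o[:,:,::-1])
```

```text
6.7 [ 0.62111591 -0.00553939  0.18268201] [-0.54260705 -0.83351179 -0.49984402]
mouth bias-side [346.3050803  190.78981857] tip exp [345.44357654 189.16977511]
```

View pics/c4.png

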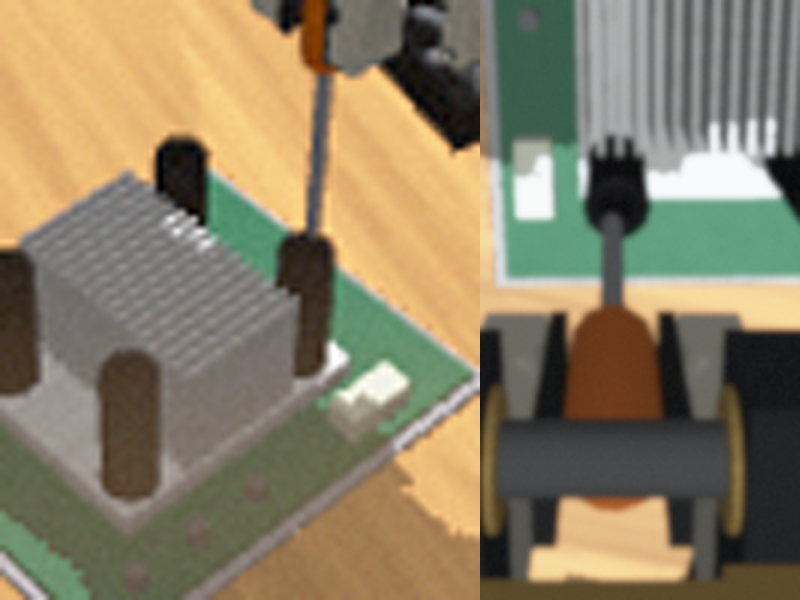

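Run:
```python
from h import *
c=calibration('wrist');cs=calibration('side');e=np.array(get_state()['eef_pos']);zt=e[2]-.0966
print('tip w',onz(c,270+133/2.99,130+215/3,zt),'mouth w',onz(c,270+136/2.99,130+198/3,.078),'cam',ray(c,0,0)[0],e)
for v in(232,236,240): print('tip s',onz(cs,295+314/6,150+v/6,zt))
print('mouth s',onz(cs,295+306.5/6,150+246/6,.078))
```

```text
tip w [ 0.62288632 -0.00409657  0.08608201] mouth w [ 0.61964988 -0.0038945   0.078     ] cam [ 0.54474284 -0.02393879  0.34104121] [ 0.62111591 -0.00553939  0.18268201]
tip s [ 0.6255493  -0.00615867  0.08608201]
tip s [ 0.62451325 -0.00789697  0.08608201]
tip s [ 0.62348055 -0.00962963  0.08608201]
mouth s [ 0.62384084 -0.00452211  0.078     ]
```

>>> servo_tool --moves '[{"dx": -0.001,"dy": 0.0005,"dz": 0,"roll": 0,"jaw": 0.1},{"dx": 0,"dy": 0,"dz": -0.002,"roll": 0,"jaw": 0.1},{"dx": 0,"dy": 0,"dz": -0.002,"roll": 0,"jaw": 0.1},{"dx": 0,"dy": 0,"dz": -0.002,"roll": 0,"jaw": 0.1},{"dx": 0,"dy": 0,"dz": -0.002,"roll": 0,"jaw": 0.1},{"dx": 0,"dy": 0,"dz": -0.002,"roll": 0,"jaw": 0.1},{"dx": 0,"dy": 0,"dz": -0.002,"roll": 0,"jaw": 0.1},{"dx": 0,"dy": 0,"dz": 0,"roll": 0,"jaw": 0.1},{"dx": 0,"dy": 0,"dz": 0,"roll": 0,"jaw": 0.1},{"dx": 0,"dy": 0,"dz": 0,"roll": 0,"jaw": 0.1}]'

```text
t: 7.95
eef_pos: [0.6202, -0.005, 0.1707]
ee_rot: [-3.142, 0.0, -2.9]
force: [-0.3, -0.6, -0.2]
width: 0.0178
gripper_force: 30.0
```

>>> servo_tool --moves '[{"dx": 0,"dy": 0,"dz": -0.002,"roll": 0,"jaw": 0.1},{"dx": 0,"dy": 0,"dz": -0.002,"roll": 0,"jaw": 0.1},{"dx": 0,"dy": 0,"dz": -0.002,"roll": 0,"jaw": 0.1},{"dx": 0,"dy": 0,"dz": -0.002,"roll": 0,"jaw": 0.1},{"dx": 0,"dy": 0,"dz": -0.002,"roll": 0,"jaw": 0.1},{"dx": 0,"dy": 0,"dz": -0.002,"roll": 0,"jaw": 0.1},{"dx": 0,"dy": 0,"dz": -0.002,"roll": 0,"jaw": 0.1},{"dx": 0,"dy": 0,"dz": -0.002,"roll": 0,"jaw": 0.1},{"dx": 0,"dy": 0,"dz": -0.002,"roll": 0,"jaw": 0.1},{"dx": 0,"dy": 0,"dz": 0,"roll": 0,"jaw": 0.1}]'

```text
t: 9.2
eef_pos: [0.62, -0.0051, 0.1523]
ee_rot: [3.142, -0.0, -2.9]
force: [1.0, 0.5, -0.3]
width: 0.0174
gripper_force: 30.0
```

>>> servo_tool --moves '[{"dx": 0,"dy": 0,"dz": -0.001,"roll": 0,"jaw": 0.1},{"dx": 0,"dy": 0,"dz": -0.001,"roll": 0,"jaw": 0.1},{"dx": 0,"dy": 0,"dz": -0.001,"roll": 0,"jaw": 0.1},{"dx": 0,"dy": 0,"dz": -0.001,"roll": 0,"jaw": 0.1},{"dx": 0,"dy": 0,"dz": -0.001,"roll": 0,"jaw": 0.1},{"dx": 0,"dy": 0,"dz": -0.001,"roll": 0,"jaw": 0.1},{"dx": 0,"dy": 0,"dz": -0.001,"roll": 0,"jaw": 0.1},{"dx": 0,"dy": 0,"dz": 0,"roll": 0,"jaw": 0.1},{"dx": 0,"dy": 0,"dz": 0,"roll": 0,"jaw": 0.1},{"dx": 0,"dy": 0,"dz": 0,"roll": 0,"jaw": 0.1}]'

```text
t: 10.45
eef_pos: [0.6211, -0.0051, 0.1475]
ee_rot: [-3.141, 0.003, -2.899]
force: [-3.0, -0.1, 10.7]
width: 0.017
gripper_force: 30.0
```

Screw found at 27 mm depth in this tower. I'll lift and go to the next one.

>>> servo_tool --moves '[{"dx": 0,"dy": 0,"dz": 0.02,"roll": 0,"jaw": 0.1},{"dx": 0,"dy": 0,"dz": 0.035,"roll": 0,"jaw": 0.1},{"dx": -0.004,"dy": 0.016,"dz": 0,"roll": 0,"jaw": 0.1},{"dx": -0.008,"dy": 0.03,"dz": 0,"roll": 0,"jaw": 0.1},{"dx": -0.005,"dy": 0.02,"dz": 0,"roll": 0,"jaw": 0.1},{"dx": 0,"dy": 0,"dz": -0.02,"roll": 0,"jaw": 0.1},{"dx": 0,"dy": 0,"dz": 0,"roll": 0,"jaw": 0.1},{"dx": 0,"dy": 0,"dz": -0.003,"roll": 0,"jaw": 0.1},{"dx": 0,"dy": 0,"dz": -0.004,"roll": 0,"jaw": 0.1},{"dx": 0,"dy": 0,"dz": -0.004,"roll": 0,"jaw": 0.1}]'

```text
t: 11.7
eef_pos: [0.6033, 0.0608, 0.1696]
ee_rot: [3.142, 0.0, -2.9]
force: [-0.2, -0.4, -1.2]
width: 0.0174
gripper_force: 30.0
```

>>> servo_tool --moves '[{"dx": 0,"dy": 0,"dz": -0.002,"roll": 0,"jaw": 0.1},{"dx": 0,"dy": 0,"dz": -0.002,"roll": 0,"jaw": 0.1},{"dx": 0,"dy": 0,"dz": -0.003,"roll": 0,"jaw": 0.1},{"dx": 0,"dy": 0,"dz": -0.003,"roll": 0,"jaw": 0.1},{"dx": 0,"dy": 0,"dz": -0.003,"roll": 0,"jaw": 0.1},{"dx": 0,"dy": 0,"dz": -0.003,"roll": 0,"jaw": 0.1},{"dx": 0,"dy": 0,"dz": -0.002,"roll": 0,"jaw": 0.1},{"dx": 0,"dy": 0,"dz": -0.002,"roll": 0,"jaw": 0.1},{"dx": 0,"dy": 0,"dz": 0,"roll": 0,"jaw": 0.1},{"dx": 0,"dy": 0,"dz": 0,"roll": 0,"jaw": 0.1}]'

```text
t: 12.95
eef_pos: [0.6032, 0.061, 0.1497]
ee_rot: [-3.142, 0.0, -2.9]
force: [-0.3, -0.5, -0.7]
width: 0.0174
gripper_force: 30.0
```

>>> servo_tool --moves '[{"dx": 0,"dy": 0,"dz": -0.001,"roll": 0,"jaw": 0.1},{"dx": 0,"dy": 0,"dz": -0.001,"roll": 0,"jaw": 0.1},{"dx": 0,"dy": 0,"dz": -0.001,"roll": 0,"jaw": 0.1},{"dx": 0,"dy": 0,"dz": -0.001,"roll": 0,"jaw": 0.1},{"dx": 0,"dy": 0,"dz": -0.001,"roll": 0,"jaw": 0.1},{"dx": 0,"dy": 0,"dz": -0.001,"roll": 0,"jaw": 0.1},{"dx": 0,"dy": 0,"dz": 0,"roll": 0,"jaw": 0.1},{"dx": 0,"dy": 0,"dz": 0,"roll": 0,"jaw": 0.1},{"dx": 0,"dy": 0,"dz": 0,"roll": 0,"jaw": 0.1},{"dx": 0,"dy": 0,"dz": 0,"roll": 0,"jaw": 0.1}]'

```text
t: 14.2
eef_pos: [0.6031, 0.061, 0.1436]
ee_rot: [-3.142, 0.0, -2.9]
force: [-0.1, 1.0, -0.7]
width: 0.0172
gripper_force: 30.0
```

>>> servo_tool --moves '[{"dx": 0,"dy": 0,"dz": -0.001,"roll": 0,"jaw": 0.1},{"dx": 0,"dy": 0,"dz": -0.001,"roll": 0,"jaw": 0.1},{"dx": 0,"dy": 0,"dz": -0.001,"roll": 0,"jaw": 0.1},{"dx": 0,"dy": 0,"dz": -0.001,"roll": 0,"jaw": 0.1},{"dx": 0,"dy": 0,"dz": -0.001,"roll": 0,"jaw": 0.1},{"dx": 0,"dy": 0,"dz": -0.001,"roll": 0,"jaw": 0.1},{"dx": 0,"dy": 0,"dz": 0,"roll": 0,"jaw": 0.1},{"dx": 0,"dy": 0,"dz": 0,"roll": 0,"jaw": 0.1},{"dx": 0,"dy": 0,"dz": 0,"roll": 0,"jaw": 0.1},{"dx": 0,"dy": 0,"dz": 0,"roll": 0,"jaw": 0.1}]'

```text
t: 15.45
eef_pos: [0.6051, 0.0612, 0.1409]
ee_rot: [-3.141, 0.005, -2.899]
force: [-3.4, -0.1, 17.7]
width: 0.0174
gripper_force: 30.0
```

Another screw, at about 34 mm. Next tower.

>>> servo_tool --moves '[{"dx": 0,"dy": 0,"dz": 0.02,"roll": 0,"jaw": 0.1},{"dx": 0,"dy": 0,"dz": 0.042,"roll": 0,"jaw": 0.1},{"dx": -0.02,"dy": -0.005,"dz": 0,"roll": 0,"jaw": 0.1},{"dx": -0.04,"dy": -0.0105,"dz": 0,"roll": 0,"jaw": 0.1},{"dx": -0.025,"dy": -0.006,"dz": 0,"roll": 0,"jaw": 0.1},{"dx": 0,"dy": 0,"dz": -0.018,"roll": 0,"jaw": 0.1},{"dx": 0,"dy": 0,"dz": 0,"roll": 0,"jaw": 0.1},{"dx": 0,"dy": 0,"dz": -0.003,"roll": 0,"jaw": 0.1},{"dx": 0,"dy": 0,"dz": -0.004,"roll": 0,"jaw": 0.1},{"dx": 0,"dy": 0,"dz": -0.004,"roll": 0,"jaw": 0.1}]'

```text
t: 16.7
eef_pos: [0.5183, 0.0395, 0.1703]
ee_rot: [3.142, -0.0, -2.9]
force: [0.3, 0.4, -1.0]
width: 0.0171
gripper_force: 30.0
```

>>> servo_tool --moves '[{"dx": 0,"dy": 0,"dz": -0.002,"roll": 0,"jaw": 0.1},{"dx": 0,"dy": 0,"dz": -0.002,"roll": 0,"jaw": 0.1},{"dx": 0,"dy": 0,"dz": -0.003,"roll": 0,"jaw": 0.1},{"dx": 0,"dy": 0,"dz": -0.003,"roll": 0,"jaw": 0.1},{"dx": 0,"dy": 0,"dz": -0.003,"roll": 0,"jaw": 0.1},{"dx": 0,"dy": 0,"dz": -0.003,"roll": 0,"jaw": 0.1},{"dx": 0,"dy": 0,"dz": -0.002,"roll": 0,"jaw": 0.1},{"dx": 0,"dy": 0,"dz": -0.002,"roll": 0,"jaw": 0.1},{"dx": 0,"dy": 0,"dz": 0,"roll": 0,"jaw": 0.1},{"dx": 0,"dy": 0,"dz": 0,"roll": 0,"jaw": 0.1}]'

```text
t: 17.95
eef_pos: [0.5182, 0.0395, 0.1507]
ee_rot: [3.142, 0.0, -2.9]
force: [-0.3, -0.3, -0.6]
width: 0.0171
gripper_force: 30.0
```

>>> servo_tool --moves '[{"dx": 0,"dy": 0,"dz": -0.001,"roll": 0,"jaw": 0.1},{"dx": 0,"dy": 0,"dz": -0.001,"roll": 0,"jaw": 0.1},{"dx": 0,"dy": 0,"dz": -0.001,"roll": 0,"jaw": 0.1},{"dx": 0,"dy": 0,"dz": -0.001,"roll": 0,"jaw": 0.1},{"dx": 0,"dy": 0,"dz": -0.001,"roll": 0,"jaw": 0.1},{"dx": 0,"dy": 0,"dz": -0.001,"roll": 0,"jaw": 0.1},{"dx": 0,"dy": 0,"dz": 0,"roll": 0,"jaw": 0.1},{"dx": 0,"dy": 0,"dz": 0,"roll": 0,"jaw": 0.1},{"dx": 0,"dy": 0,"dz": 0,"roll": 0,"jaw": 0.1},{"dx": 0,"dy": 0,"dz": 0,"roll": 0,"jaw": 0.1}]'

```text
t: 19.2
eef_pos: [0.5181, 0.0395, 0.1446]
ee_rot: [3.142, 0.0, -2.9]
force: [-0.2, -0.2, -0.7]
width: 0.0172
gripper_force: 30.0
```

>>> servo_tool --moves '[{"dx": 0,"dy": 0,"dz": -0.001,"roll": 0,"jaw": 0.1},{"dx": 0,"dy": 0,"dz": -0.001,"roll": 0,"jaw": 0.1},{"dx": 0,"dy": 0,"dz": -0.001,"roll": 0,"jaw": 0.1},{"dx": 0,"dy": 0,"dz": -0.001,"roll": 0,"jaw": 0.1},{"dx": 0,"dy": 0,"dz": -0.001,"roll": 0,"jaw": 0.1},{"dx": 0,"dy": 0,"dz": -0.001,"roll": 0,"jaw": 0.1},{"dx": 0,"dy": 0,"dz": 0,"roll": 0,"jaw": 0.1},{"dx": 0,"dy": 0,"dz": 0,"roll": 0,"jaw": 0.1},{"dx": 0,"dy": 0,"dz": 0,"roll": 0,"jaw": 0.1},{"dx": 0,"dy": 0,"dz": 0,"roll": 0,"jaw": 0.1}]'

```text
t: 20.45
eef_pos: [0.5181, 0.0394, 0.1386]
ee_rot: [3.142, 0.0, -2.9]
force: [-0.0, 0.3, -0.5]
width: 0.0173
gripper_force: 30.0
```

>>> servo_tool --moves '[{"dx": 0,"dy": 0,"dz": -0.001,"roll": 0,"jaw": 0.1},{"dx": 0,"dy": 0,"dz": -0.001,"roll": 0,"jaw": 0.1},{"dx": 0,"dy": 0,"dz": -0.001,"roll": 0,"jaw": 0.1},{"dx": 0,"dy": 0,"dz": -0.001,"roll": 0,"jaw": 0.1},{"dx": 0,"dy": 0,"dz": -0.001,"roll": 0,"jaw": 0.1},{"dx": 0,"dy": 0,"dz": -0.001,"roll": 0,"jaw": 0.1},{"dx": 0,"dy": 0,"dz": 0,"roll": 0,"jaw": 0.1},{"dx": 0,"dy": 0,"dz": 0,"roll": 0,"jaw": 0.1},{"dx": 0,"dy": 0,"dz": 0,"roll": 0,"jaw": 0.1},{"dx": 0,"dy": 0,"dz": 0,"roll": 0,"jaw": 0.1}]'

```text
t: 21.7
eef_pos: [0.5181, 0.0395, 0.1326]
ee_rot: [3.142, 0.0, -2.9]
force: [0.2, -0.6, 0.5]
width: 0.0173
gripper_force: 30.0
```

Past 42 mm, so this tower is empty. I'll take the pin on to the bottom.

>>> servo_tool --moves '[{"dx": 0,"dy": 0,"dz": -0.002,"roll": 0,"jaw": 0.1},{"dx": 0,"dy": 0,"dz": -0.002,"roll": 0,"jaw": 0.1},{"dx": 0,"dy": 0,"dz": -0.002,"roll": 0,"jaw": 0.1},{"dx": 0,"dy": 0,"dz": -0.002,"roll": 0,"jaw": 0.1},{"dx": 0,"dy": 0,"dz": -0.002,"roll": 0,"jaw": 0.1},{"dx": 0,"dy": 0,"dz": -0.002,"roll": 0,"jaw": 0.1},{"dx": 0,"dy": 0,"dz": -0.002,"roll": 0,"jaw": 0.1},{"dx": 0,"dy": 0,"dz": -0.001,"roll": 0,"jaw": 0.1},{"dx": 0,"dy": 0,"dz": 0,"roll": 0,"jaw": 0.1},{"dx": 0,"dy": 0,"dz": 0,"roll": 0,"jaw": 0.1}]'

```text
t: 22.95
eef_pos: [0.5181, 0.0395, 0.1176]
ee_rot: [-3.142, 0.0, -2.9]
force: [-0.5, 0.2, -0.4]
width: 0.0174
gripper_force: 30.0
```

>>> servo_tool --moves '[{"dx": 0,"dy": 0,"dz": -0.001,"roll": 0,"jaw": 0.1},{"dx": 0,"dy": 0,"dz": -0.001,"roll": 0,"jaw": 0.1},{"dx": 0,"dy": 0,"dz": -0.001,"roll": 0,"jaw": 0.1},{"dx": 0,"dy": 0,"dz": -0.001,"roll": 0,"jaw": 0.1},{"dx": 0,"dy": 0,"dz": 0,"roll": 0,"jaw": 0.1},{"dx": 0,"dy": 0,"dz": 0,"roll": 0,"jaw": 0.1},{"dx": 0,"dy": 0,"dz": 0,"roll": 0,"jaw": 0.1},{"dx": 0,"dy": 0,"dz": 0,"roll": 0,"jaw": 0.1},{"dx": 0,"dy": 0,"dz": 0,"roll": 0,"jaw": 0.1},{"dx": 0,"dy": 0,"dz": 0,"roll": 0,"jaw": 0.1}]'

```text
t: 24.2
eef_pos: [0.5184, 0.0395, 0.1139]
ee_rot: [-3.142, 0.001, -2.9]
force: [-0.0, 0.4, 5.4]
width: 0.0175
gripper_force: 30.0
```

Bottom contact at the expected height, 60 mm deep. I'll open and retreat upward.

>>> servo_tool --moves '[{"dx": 0,"dy": 0,"dz": 0,"roll": 0,"jaw": 0.25},{"dx": 0,"dy": 0,"dz": 0,"roll": 0,"jaw": 0.35},{"dx": 0,"dy": 0,"dz": 0,"roll": 0,"jaw": 0.45},{"dx": 0,"dy": 0,"dz": 0,"roll": 0,"jaw": 0.55},{"dx": 0,"dy": 0,"dz": 0,"roll": 0,"jaw": 0.6},{"dx": 0,"dy": 0,"dz": 0,"roll": 0,"jaw": 0.6},{"dx": 0,"dy": 0,"dz": 0,"roll": 0,"jaw": 0.6},{"dx": 0,"dy": 0,"dz": 0,"roll": 0,"jaw": 0.6},{"dx": 0,"dy": 0,"dz": 0,"roll": 0,"jaw": 0.6},{"dx": 0,"dy": 0,"dz": 0,"roll": 0,"jaw": 0.6}]'

```text
t: 25.45
eef_pos: [0.5181, 0.0394, 0.1136]
ee_rot: [-3.142, -0.0, -2.9]
force: [-0.6, 0.0, 0.1]
width: 0.0519
gripper_force: 0.0
```

>>> servo_tool --moves '[{"dx": 0,"dy": 0,"dz": 0.01,"roll": 0,"jaw": 0.6},{"dx": 0,"dy": 0,"dz": 0.015,"roll": 0,"jaw": 0.6},{"dx": 0,"dy": 0,"dz": 0.02,"roll": 0,"jaw": 0.6},{"dx": 0,"dy": 0,"dz": 0.02,"roll": 0,"jaw": 0.6},{"dx": 0,"dy": 0,"dz": 0.03,"roll": 0,"jaw": 0.6},{"dx": 0,"dy": 0,"dz": 0.03,"roll": 0,"jaw": 0.6},{"dx": 0,"dy": 0,"dz": 0.02,"roll": 0,"jaw": 0.6},{"dx": 0,"dy": 0,"dz": 0,"roll": 0,"jaw": 0.6},{"dx": 0,"dy": 0,"dz": 0,"roll": 0,"jaw": 0.6},{"dx": 0,"dy": 0,"dz": 0,"roll": 0,"jaw": 0.6}]'

```text
t: 26.7
eef_pos: [0.5177, 0.0393, 0.2579]
ee_rot: [-3.142, -0.001, -2.9]
force: [0.3, -0.2, -0.8]
width: 0.0529
gripper_force: 0.0
```

Run:
```python
from h import *
s,d=save('side','s5');w,_=save('wrist','w5'); st=get_state(); print(st['t'],st['eef_pos'],st['width'],st['force'])
cv2.imwrite('pics/c5.png',np.hstack([cv2.resize(s[110:270,240:380],(420,480),interpolation=cv2.INTER_CUBIC),cv2.resize(w[100:320,235:409],(380,480))])[:,:,::-1])
```

```text
26.8 [0.51782528 0.03934021 0.25795757] 0.05275578509210212 [-0.25092741  0.07575945 -0.0617403 ]
```

View pics/c5.png

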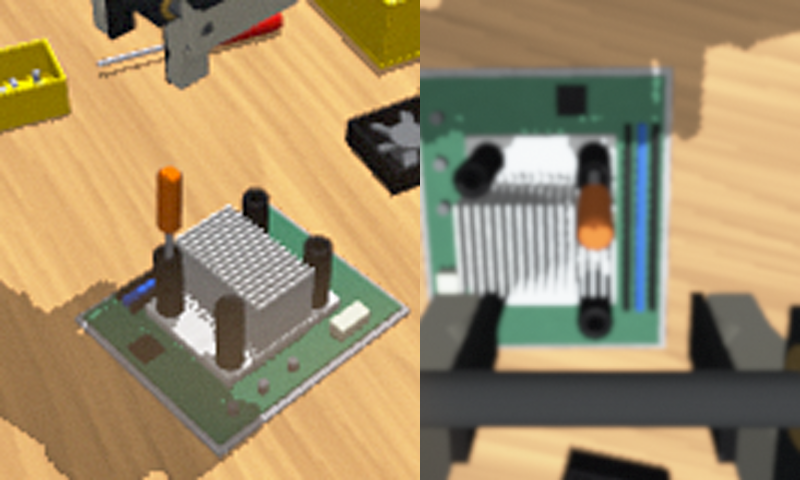

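The side crop shows the pin standing upright and fully down in the empty tower, with the handle at (168,200) just above its mouth, and the gripper clear of it.

```bash
python3 -c "
from station import *
print(job_done())"
```

```text
the job is handed in; nothing more can be done
None
```

The pin is standing fully down (60 mm) in the empty tower near (0.518, 0.039) m; two of the other towers stopped it on screws at about 27 and 34 mm and the fourth was not probed, and the job is handed in.

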